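# Set a bench height gauge on a clamp bar

### The arm

A 6-joint arm with a two-finger parallel gripper is mounted at the origin on the work surface. World frame = base frame: x ahead of the robot, y to its left, z up, the work surface at z = 0. Lengths are in m, angles in rad, forces in N, time in s.
With the tool pointing down it reaches from about 0.35 to 0.725 m from the base axis. Payload 4.3 kg.
Tool frame: the origin (TCP) lies midway between the tips of the shut fingers; the grasp point (between the pads) lies 19 mm behind it; z points along the fingers, y is the direction in which the jaws open and shut (so a half turn about z gives the same grasp; the last joint's range is limited). The gripper opens to 85 mm and grips with 20 to 120 N. Pads are 22 mm wide; open, the fingers measure 114 mm over their backs; the gripper's body (76 mm by 85 mm) begins 54 mm behind the grasp point. The pads swing forward as they close: fully open they stand 13 mm farther back than shut.
Start: joints at [-1.236, 0.377, 0.081, 1.274, 0, 1.46], TCP at [0.247, -0.519, 0.231] pointing down, gripper open.
Joint ranges: [-2.72, 2.72], [-0.84, 1.66], [-1.02, 1.22], [-1.77, 2.12], [-1.37, 1.28], [-3.14, 3.14]. Speed limits (rad/s): [2.57, 2.57, 3.14, 3.14, 3.14, 3.14].

### API

Orientations are given as a 3x3 rotation matrix whose columns are the frame's x, y, z axes.
In Python, from plant import bot gives the robot as it stands.
- The arm moves only by the tool play_rows, never from a script. Its arguments are lists of equal length, an entry for each row: "linear": the shift along the tool's x, y, z normalised to -1 to 1, where 1 is 150 mm, a list of three; "twist": the turn, a rotation vector about the tool's x, y, z normalised to -1 to 1, where 1 is 2 pi rad, a list of three. In form: {"linear": [[x, y, z], ...], "twist": [[wx, wy, wz], ...]}. A call has 1 to 20 rows; each row is the pose to reach, as a shift and turn from the pose commanded when the call began, along the tool's axes at that moment, turning the shorter way round; what a row does not reach only later rows make up. A row lasts 1/10 s, in which the tool goes at most 50 mm and 8.59 degrees, less where a joint would pass 70% of its speed; a pose out of reach is approached as far as the arm can. A call with a number of a shift or a turn outside -1 to 1 is refused whole. A call with a gripper value outside its range is refused whole. "jaw" is the closure, from 0 (fully open) to 1 (shut), set as the call begins (left out, the last holds). The fingers move at their own pace and stop on an object; "squeeze" is the grip in N (left out, the last holds). Time passes only in rows, so rows that repeat a pose let the fingers close. It gives the time, the measured TCP pose, the force and the opening at its end, in the units of the state.
- bot.sense(): the state, without advancing time (a new reading comes with each control period).
- bot.camera(name): name is "scene" or "top" or "wrist"; returns (picture, depth): 480x640x3 uint8, red, green, blue; 480x640 float32, m along the optical axis (not along the pixel's ray), 0 where there is no reading.
- bot.camera_info(name): a dict with "fx", "fy", "cx", "cy" (pixels), "k1" (the pictures are not rectified: a ray, as slopes to the right and down, at radius r is drawn at 1 + k1 r^2 times it, then the intrinsics apply), "world_to_cam" (4x4, takes a point from world to camera coordinates); the wrist camera has in their place "T_tool_cam" (4x4, takes a point from camera to tool coordinates, whose origin is the TCP and whose axes are the flange's). Camera axes: x right, y down, z forward; pixel columns grow to the right and rows downward; lengths in m; the calibration is good to about 2 mm. A picture is of the moment at which its call begins: read the wrist's pose just before it. camera_info takes no time and is no camera call.
- bot.hand_in(): hands the job in, once; it reports no verdict.
The state is a dict: "time_s": time; "qpos": joint angles; "qvel": joint speeds; "joint_efforts": joint torques, N m; "tcp_pos": TCP position; "tcp_rot": TCP orientation; "contact_force": force on the tool from outside, world axes, zero at the start; "wrist_torque": the same for the moment, N m; "grip_width": finger opening in m.
Only numpy, scipy, OpenCV 4.12 (cv2) and the standard library are available. Lean on these libraries where they do the work, as an engineer would, in place of code of your own. Each camera call takes 0.05 s, during which the arm holds its last target. There are 200 camera calls.

### The job

Set up the bench height gauge on the aluminium clamp bar: lay the bar flat and lengthwise along the middle of the gauge's little table, under the foot, with its end right up against the stop, and let go of it. Then take the gauge head by the fin on top and lower it until the bar has pushed the sprung foot in by about half of its 12 mm travel, never all the way, and leave it reading there. Leave the heatsink, the capacitor and the screwdriver where they are.

Things in the scene. Friction and masses are not known exactly. Their poses are not given: they have to be found in the camera images.
- bar: the part: plain aluminium bar, 170 long (its x) x 25 wide (its y) x 16 high, 0.18 kg, loose on the bench; origin at the centre of its underside, z up. Both ends are alike. To keep the hand clear of the gauge head, hold it about 25 mm from the end that stays out in front
- gauge: grey bench gauge, fixed. Base 200 x 120 x 25 high (x -70 to +130 mm); column 22 dia at x = +92 mm, 256 high. Origin on the bench straight below the foot; +x runs from foot to column, z up. Over the base a steel table, 115 long (x -75 to +40 mm), 60 wide, fixed during a run; its top is 55 to 75 mm above the bench, different each time and not measured: feel for it
- gauge_stop (a point): axes as gauge; in the plane of the stop's front face (gauge x = +40 mm), on the table's middle line, always 55 mm above the bench whatever the table's height. The stop is a dark steel plate, 50 wide, standing 18 mm above the table top at its column end. The bar goes in front (-x) of it, so its origin ends 85 mm from this point
- head (a joint): slide of the gauge head down the column, m: 0 at the top, grows downward to 0.095 at the lowest. It moves stiffly (friction about 6 N, weight about 4 N) and stays where it is left
- head_grip (a point): where to grip the head: on the foot axis, in the aluminium fin on top of its arm. Fin 12 thick (gauge y), 32 long (x), 45 tall; the point is 26 mm above the arm's top and 19 mm below the fin's top. Arm 26 wide, 22 high, its nose 17 mm in front of the foot axis; column face 81 mm behind. With the foot out, its underside is 78 mm below this point
- foot (a joint): the sprung foot's reading, m: 0 when out, grows as it is pushed up into the head, 0.012 at its end stop. The spring gives about 1.4 N at the start and 0.45 N more per mm. A small black pointer on both sides of the arm climbs past three white marks (0, 6 and 12 mm)
- foot_tip (a point): centre of the foot's round flat underside, 14 dia, which rests on the bar
- heatsink: bystander: small dark finned heatsink, 70 x 50 x 31 high; origin under its centre
- capacitor: bystander: upright black can capacitor, 35 dia x 50 high; origin under its centre
- screwdriver: bystander: black-handled screwdriver lying on the bench along its x
Not all that is in view belongs to the job. Several things look just like the bar: the one meant starts farthest from the robot's base.

How it is judged:
By the outcome, as a careful person would: the job done as asked, in the order asked, and still so for the second after the job is handed in, with the robot touching nothing.
It also fails if it takes over 72 s, if anything falls off the work surface, if the arm or the gripper's body presses on something with over 40 N, if the wrist force passes 120 N, or if a joint passes its speed limit or range.

## Working session

There is one attempt and no reset: what is moved stays moved. The work goes in short steps, Python scripts to look and compute and a tool call to move; the robot and the scene stay as the last step left them, time stands still between calls to the robot, and variables do not carry over. Pictures are saved under pics/ and viewed, about 8 in all and at most 12, crops included, and the job is handed in when it is done.

Besides the shell and the picture viewer there is one more tool, called after "Emit:" as name(argument=value, ...) on one line, values as JSON. play_rows: Moves the arm, as the interface text tells. Scaled input: -1 to 1 covers 150 mm each way for a shift and 2 pi rad each way for a turn. Its arguments: {"type":"object","properties":{"linear":{"type":"array","items":{"type":"array","items":{"type":"number","minimum":-1,"maximum":1}}},"twist":{"type":"array","items":{"type":"array","items":{"type":"number","minimum":-1,"maximum":1}}},"jaw":{"type":"number"},"squeeze":{"type":"number"}},"required":["linear","twist"]}

```bash
ls; mkdir -p pics; cat > h.py <<'E'
import numpy as np, cv2
from plant import bot
def info(n):
    i=bot.camera_info(n)
    if n=="wrist":
        s=bot.sense(); T=np.eye(4); T[:3,:3]=np.array(s["tcp_rot"]); T[:3,3]=s["tcp_pos"]
        c2w=T@np.array(i["T_tool_cam"])
    else: c2w=np.linalg.inv(np.array(i["world_to_cam"]))
    return i,c2w
def K(i): return np.array([[i["fx"],0,i["cx"]],[0,i["fy"],i["cy"]],[0,0,1.]]),np.array([i["k1"],0,0,0,0.])
def rays(i,px):
    k,d=K(i); return cv2.undistortPoints(np.array(px,float).reshape(-1,1,2),k,d).reshape(-1,2)
def onplane(i,c2w,px,z):
    r=rays(i,px); d=np.c_[r,np.ones(len(r))]@c2w[:3,:3].T; o=c2w[:3,3]
    return o+d*((z-o[2])/d[:,2])[:,None]
def cloud(i,c2w,depth):
    v,u=np.mgrid[0:480,0:640]; r=rays(i,np.c_[u.ravel(),v.ravel()]); z=depth.ravel()
    P=(np.c_[r,np.ones(len(r))]*z[:,None])@c2w[:3,:3].T+c2w[:3,3]
    P[z==0]=np.nan; return P.reshape(480,640,3)
def proj(i,c2w,P):
    k,d=K(i); w=np.linalg.inv(c2w); return cv2.projectPoints(np.array(P,float).reshape(-1,1,3),cv2.Rodrigues(w[:3,:3])[0],w[:3,3],k,d)[0].reshape(-1,2)
def save(n,im): cv2.imwrite("pics/"+n,im[:,:,::-1])
E
python3 - <<'E'
from h import *
s=bot.sense(); print({k:np.round(v,3).tolist() for k,v in s.items()})
for n in("top","scene"):
    i,c=info(n); p,d=bot.camera(n); save(n+"0.png",p); np.savez(n+"0",p=p,d=d)
    print(n,i["fx"],i["k1"],np.round(c,3).tolist())
E
```

```text
pics
{'time_s': 0.0, 'qpos': [-1.236, 0.378, 0.08, 1.274, -0.0, 1.461], 'qvel': [0.001, 0.002, 0.001, -0.001, -0.001, 0.0], 'joint_efforts': [0.001, -46.361, 26.987, 0.021, -0.0, 0.0], 'tcp_pos': [0.247, -0.518, 0.23], 'tcp_rot': [[0.903, 0.43, -0.001], [0.43, -0.903, 0.002], [0.0, -0.002, -1.0]], 'contact_force': [-1.338, 0.843, 0.268], 'wrist_torque': [-0.004, 0.01, -0.011], 'grip_width': 0.085}
top 510.4805370254169 -0.08550517129762962 [[-0.017, -0.987, 0.157, 0.349], [-1.0, 0.016, -0.007, -0.04], [0.004, -0.157, -0.988, 1.485], [0.0, 0.0, 0.0, 1.0]]
scene 586.6014318097523 0.06315373538565236 [[-0.832, 0.328, -0.446, 1.178], [0.554, 0.487, -0.675, 0.934], [-0.004, -0.809, -0.587, 1.003], [0.0, 0.0, 0.0, 1.0]]
```

View pics/top0.png

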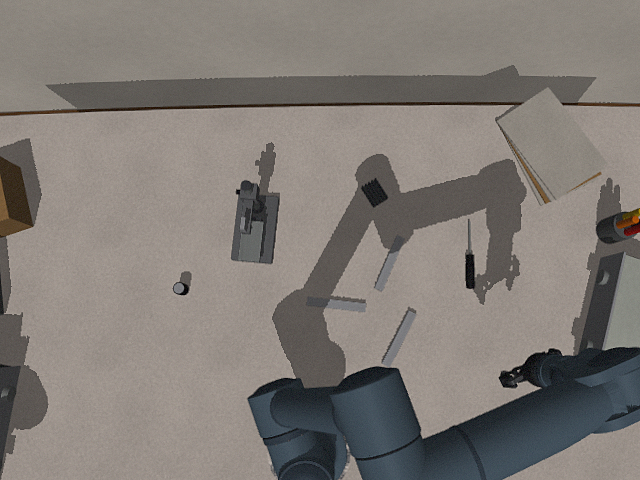

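View pics/scene0.png

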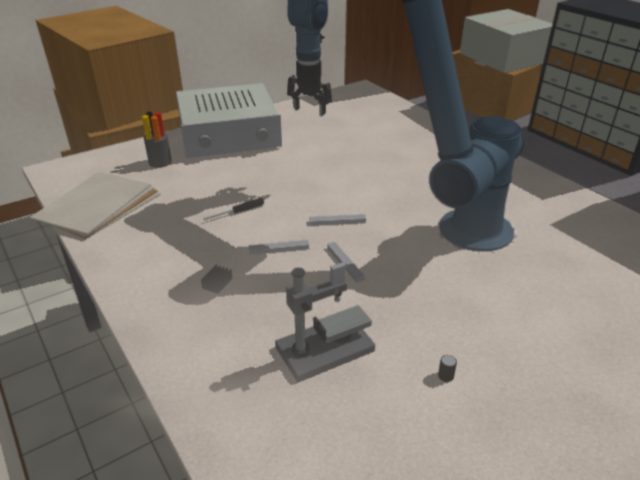

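Top view: the gauge is at about (255,225) with its column away from the robot. There are three bars, at (388,263), (337,303) and (400,335), and the heatsink is at (374,192). Next I measure them from the depth data.

```bash
python3 - <<'E'
from h import *
from scipy import ndimage as nd
i,c=info("top"); f=np.load("top0.npz"); P=cloud(i,c,f["d"])
i2,c2=info("scene"); f2=np.load("scene0.npz"); P2=cloud(i2,c2,f2["d"])
for nm,Q in(("top",P),("scene",P2)):
    flat=(np.abs(Q[...,2])<.006)&(Q[...,0]>.3)&(Q[...,0]<.7)&(abs(Q[...,1])<.4); print(nm,"bench z",np.nanmedian(Q[flat][:,2]))
    m=(Q[...,2]>.008)&(Q[...,2]<.3)&(Q[...,0]>.25)&(Q[...,0]<.85)&(Q[...,1]>-.45)&(Q[...,1]<.4)
    lab,n=nd.label(m)
    for k in range(1,n+1):
        s=lab==k
        if s.sum()<60: continue
        v,u=np.nonzero(s); q=Q[s]; 
        top=np.percentile(q[:,2],95); mm=q[q[:,2]>top-.006]
        r=cv2.minAreaRect(mm[:,:2].astype(np.float32)*1000)
        print(nm,s.sum(),"px",u.mean().round(),v.mean().round(),"med",np.median(q,0).round(3),"zmax",q[:,2].max().round(3),"rect",np.round(r[0],0),np.round(r[1],0),round(r[2],1))
# gauge: base and table
for nm,Q in(("top",P),("scene",P2)):
  for lo,hi in((.02,.03),(.05,.08)):
    m=(Q[...,2]>lo)&(Q[...,2]<hi)&(Q[...,0]>.45)&(Q[...,0]<.8)&(Q[...,1]>.05)&(Q[...,1]<.3)
    q=Q[m]; r=cv2.minAreaRect(q[:,:2].astype(np.float32)*1000); print(nm,lo,len(q),np.median(q,0).round(3),np.round(r[0]),np.round(r[1]),round(r[2],1))
E
python3 - <<'E'
import cv2
p=cv2.imread("pics/top0.png")[150:380,170:440]; q=cv2.imread("pics/scene0.png")[190:400,180:480]
p=cv2.resize(p,None,fx=2.6,fy=2.6,interpolation=2); cv2.imwrite("pics/c1.png",p)
E
```

```text
top bench z -0.0001538936063372187
top 342 px 374.0 192.0 med [ 0.744 -0.207  0.025] zmax 0.038 rect [ 743. -207.] [70. 51.] 29.4
top 3005 px 254.0 225.0 med [0.636 0.137 0.065] zmax 0.261 rect [657. 149.] [ 27. 122.] 79.9
top 507 px 389.0 262.0 med [ 0.535 -0.244  0.016] zmax 0.027 rect [ 535. -244.] [ 25. 169.] 64.9
top 164 px 180.0 288.0 med [0.466 0.355 0.048] zmax 0.058 rect [467. 358.] [33. 31.] 47.0
top 521 px 336.0 304.0 med [ 0.418 -0.086  0.016] zmax 0.026 rect [418. -86.] [169.  25.] 82.3
top 495 px 399.0 338.0 med [ 0.317 -0.263  0.015] zmax 0.025 rect [ 318. -263.] [ 25. 163.] 60.8
scene bench z -0.0006894293992756317
scene 323 px 336.0 219.0 med [ 0.32  -0.258  0.014] zmax 0.021 rect [ 317. -258.] [ 34. 163.] 63.0
scene 410 px 279.0 246.0 med [ 0.532 -0.235  0.014] zmax 0.021 rect [ 533. -237.] [ 36. 167.] 65.9
scene 6494 px 324.0 323.0 med [0.651 0.161 0.055] zmax 0.257 rect [656. 148.] [ 26. 121.] 87.0
scene 485 px 216.0 277.0 med [ 0.744 -0.197  0.024] zmax 0.036 rect [ 743. -201.] [73. 54.] 31.1
scene 373 px 447.0 367.0 med [0.472 0.369 0.043] zmax 0.056 rect [465. 364.] [35. 32.] 46.9
top 0.02 1168 [0.647 0.117 0.024] [643. 147.] [121. 198.] 83.7
top 0.05 784 [0.588 0.146 0.071] [622. 150.] [ 61. 166.] 83.8
scene 0.02 2140 [0.663 0.176 0.024] [641. 152.] [123. 201.] 83.2
scene 0.05 1302 [0.603 0.162 0.069] [625. 153.] [ 68. 179.] 82.1
```

View pics/c1.png

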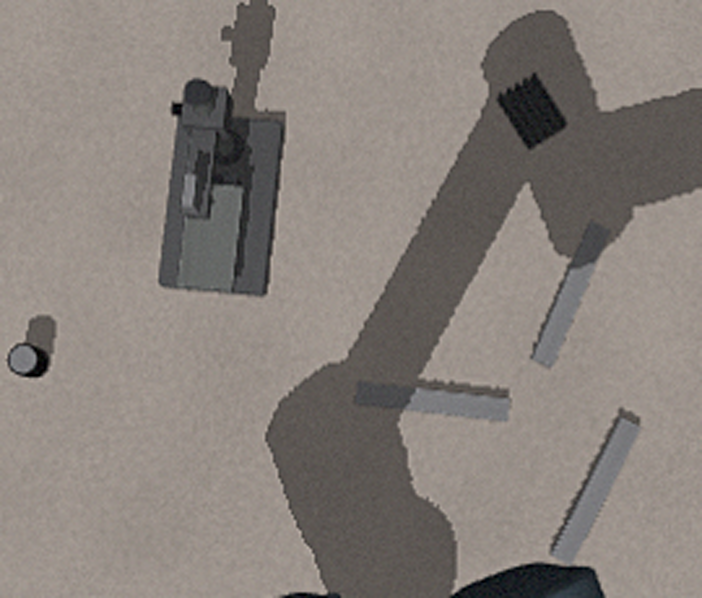

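Viewed crop: the gauge has its fin at about crop (190,190) and its table at about (210,250). The target is the bar at crop (570,295), because it lies 0.59 m out, farther than the other two. Now I measure the fin height and plan the approach.

```bash
cat >> h.py <<'E'
from scipy.spatial.transform import Rotation as R
def down(yaw):
    a=np.radians(yaw); x=[np.cos(a),np.sin(a),0]; z=[0,0,-1.]; return np.array([x,np.cross(z,x),z]).T
def rel(p0,R0,p1,R1):
    return np.round(R0.T@(np.array(p1)-p0)/.15,3).tolist(),np.round(R.from_matrix(R0.T@R1).as_rotvec()/2/np.pi,4).tolist()
def plan(pts,p0=None,R0=None):
    s=bot.sense()
    p0=np.array(s["tcp_pos"]) if p0 is None else np.array(p0); R0=np.array(s["tcp_rot"]) if R0 is None else R0
    for p,y in pts:
        R1=down(y); print(p,y,*rel(p0,R0,p,R1),"dist mm",round(1e3*np.linalg.norm(np.array(p)-p0)),flush=True); p0,R0=np.array(p),R1
def st():
    s=bot.sense(); print("t",s["time_s"],"p",np.round(s["tcp_pos"],4),"yaw",np.round(np.degrees(np.arctan2(s["tcp_rot"][1][0],s["tcp_rot"][0][0])),2),"z",np.round(np.array(s["tcp_rot"])[:,2],4),"F",np.round(s["contact_force"],2),"M",np.round(s["wrist_torque"],2),"w",round(s["grip_width"],4)); return s
E
python3 - <<'E'
from h import *
for n in("top","scene"):
    i,c=info(n); f=np.load(n+"0.npz"); Q=cloud(i,c,f["d"])
    a=np.radians(-6.4); q=Q.reshape(-1,3)-[.612,.153,0]; g=np.c_[q[:,0]*np.cos(a)+q[:,1]*np.sin(a),-q[:,0]*np.sin(a)+q[:,1]*np.cos(a),q[:,2]]
    g=g[(abs(g[:,0])<.14)&(abs(g[:,1])<.06)&(g[:,2]>.04)]
    h,e=np.histogram(g[:,2],bins=np.arange(.04,.27,.005)); print(n,[(round(x*1000),int(k)) for x,k in zip(e,h) if k])
    for lo,hi in((.055,.08),(.1,.2),(.2,.245)):
        m=g[(g[:,2]>lo)&(g[:,2]<hi)&(g[:,0]<.06)]
        if len(m): print(lo,len(m),np.percentile(m,[2,50,98],axis=0).round(3).tolist())
i=bot.camera_info("wrist"); print(i["fx"],i["k1"],np.round(i["T_tool_cam"],3).tolist())
plan([((.30,-.42,.23),70),((.39,-.32,.23),115),((.48,-.215,.20),155)])
E
```

```text
top [(40, 16), (45, 5), (50, 10), (55, 12), (60, 37), (65, 271), (70, 370), (75, 84), (80, 12), (85, 18), (90, 9), (95, 2), (100, 1), (110, 1), (155, 1), (160, 6), (165, 7), (170, 8), (175, 19), (180, 26), (185, 92), (190, 174), (195, 27), (200, 44), (205, 114), (210, 34), (215, 9), (220, 10), (225, 8), (230, 24), (235, 40), (240, 11), (245, 1), (250, 34), (255, 55), (260, 2)]
0.055 759 [[-0.072, -0.032, 0.062], [-0.025, -0.008, 0.071], [0.038, 0.026, 0.077]]
0.1 230 [[-0.016, -0.015, 0.176], [0.031, -0.008, 0.191], [0.058, 0.01, 0.197]]
0.2 95 [[-0.016, -0.008, 0.203], [-0.003, -0.005, 0.235], [0.015, 0.003, 0.241]]
scene [(40, 27), (45, 18), (50, 47), (55, 98), (60, 111), (65, 486), (70, 521), (75, 39), (80, 41), (85, 73), (90, 22), (95, 17), (100, 16), (105, 19), (110, 16), (115, 18), (120, 18), (125, 17), (130, 24), (135, 13), (140, 30), (145, 14), (150, 2), (155, 15), (160, 48), (165, 45), (170, 93), (175, 91), (180, 129), (185, 183), (190, 230), (195, 79), (200, 97), (205, 182), (210, 57), (215, 42), (220, 54), (225, 51), (230, 48), (235, 68), (240, 20), (245, 12), (250, 70), (255, 40)]
0.055 1181 [[-0.074, -0.027, 0.057], [-0.014, 0.01, 0.07], [0.047, 0.032, 0.075]]
0.1 535 [[-0.015, -0.01, 0.143], [0.02, 0.011, 0.188], [0.058, 0.017, 0.198]]
0.2 242 [[-0.015, -0.003, 0.202], [0.002, 0.006, 0.224], [0.016, 0.01, 0.238]]
395.8148304027342 -0.02608662310950051 [[-0.0, -0.963, -0.271, 0.069], [1.0, -0.0, 0.0, 0.0], [-0.0, -0.271, 0.963, -0.143], [0.0, 0.0, 0.0, 1.0]]
(0.3, -0.42, 0.23) 70 [0.6, -0.441, 0.004] [-0.0003, -0.0001, -0.1237] dist mm 112
(0.39, -0.32, 0.23) 115 [0.832, 0.336, 0.0] [0.0, 0.0, -0.125] dist mm 135
(0.48, -0.215, 0.2) 155 [0.381, 0.84, 0.2] [0.0, 0.0, -0.1111] dist mm 142
```

Emit:
play_rows(linear=[[0.6,-0.44,0],[0.6,-0.44,0],[0.6,-0.44,0],[0.6,-0.44,0],[0.6,-0.44,0],[0.6,-0.44,0]], twist=[[0,0,-0.124],[0,0,-0.124],[0,0,-0.124],[0,0,-0.124],[0,0,-0.124],[0,0,-0.124]], jaw=0)

```text
time_s: 0.7
tcp_pos: [0.3002, -0.4202, 0.2309]
tcp_rot: [[0.338, 0.941, -0.0], [0.941, -0.338, 0.001], [0.001, -0.001, -1.0]]
contact_force: [-0.7, 0.3, 0.2]
grip_width: 0.0855
```

Emit:
play_rows(linear=[[0.83,0.34,0],[0.83,0.34,0],[0.83,0.34,0],[0.83,0.34,0],[0.83,0.34,0],[0.83,0.34,0]], twist=[[0,0,-0.125],[0,0,-0.125],[0,0,-0.125],[0,0,-0.125],[0,0,-0.125],[0,0,-0.125]])

```text
time_s: 1.3
tcp_pos: [0.3906, -0.3206, 0.231]
tcp_rot: [[-0.426, 0.905, -0.001], [0.905, 0.426, 0.0], [0.001, -0.0, -1.0]]
contact_force: [-0.2, -0.3, 0.2]
grip_width: 0.0854
```

Emit:
play_rows(linear=[[0.38,0.84,0.2],[0.38,0.84,0.2],[0.38,0.84,0.2],[0.38,0.84,0.2],[0.38,0.84,0.2],[0.38,0.84,0.2],[0.38,0.84,0.2]], twist=[[0,0,-0.111],[0,0,-0.111],[0,0,-0.111],[0,0,-0.111],[0,0,-0.111],[0,0,-0.111],[0,0,-0.111]])

```text
time_s: 2.0
tcp_pos: [0.4803, -0.2161, 0.2011]
tcp_rot: [[-0.905, 0.425, -0.0], [0.425, 0.905, 0.0], [0.0, -0.0, -1.0]]
contact_force: [-0.3, -0.1, -0.4]
grip_width: 0.0853
```

```bash
python3 - <<'E'
from h import *
s=st(); i,c=info("wrist"); p,d=bot.camera("wrist"); save("w1.png",p); np.savez("w1",p=p,d=d)
Q=cloud(i,c,d); from scipy import ndimage as nd
print(np.nanmedian(Q[(abs(Q[...,2])<.006)][:,2]))
m=(Q[...,2]>.010)&(Q[...,2]<.022)
lab,n=nd.label(nd.binary_opening(m,iterations=2))
for k in range(1,n+1):
    q=Q[lab==k]
    if len(q)<500: continue
    r=cv2.minAreaRect(q[:,:2].astype(np.float32)*1000); print(len(q),np.median(q,0).round(4),np.round(r[0],1),np.round(r[1],1),round(r[2],2))
E
```

```text
t 2.0 p [ 0.4803 -0.2161  0.2011] yaw 154.87 z [-3.e-04  1.e-04 -1.e+00] F [-0.31 -0.09 -0.42] M [ 0.05  0.01 -0.05] w 0.0853
8.49227473070091e-05
5321 [ 0.3356 -0.2723  0.016 ] [ 338.3 -274.6] [ 26.3 117.5] 60.77
7476 [ 0.4167 -0.0831  0.016 ] [416.6 -84.2] [169.9  25.6] 82.28
5070 [ 0.5255 -0.2381  0.0161] [ 534.7 -242.5] [ 25.1 171.3] 65.07
828 [ 0.4864 -0.4658  0.0173] [ 489.2 -466.1] [68.5  9.1] 1.91
```

View pics/w1.png

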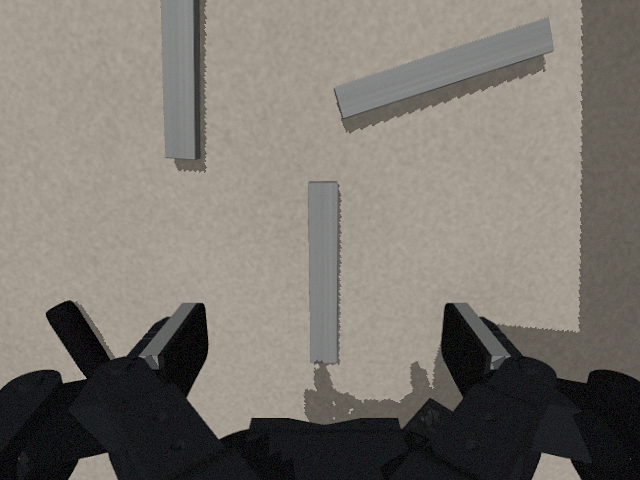

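The wrist view shows the target bar at column 322 with its near end at (322,182), centred between the fingers. Depth puts its centre at (0.5347,-0.2425), which agrees with the top view. I'll descend and grip 25 mm from the near end.

Emit:
play_rows(linear=[[-0.003,-0.007,0.3],[-0.003,-0.007,0.6],[-0.003,-0.007,0.9],[-0.003,-0.007,1],[-0.003,-0.007,1]], twist=[[0,0,0],[0,0,0],[0,0,0],[0,0,0],[0,0,0]])

```text
time_s: 2.55
tcp_pos: [0.4776, -0.2159, 0.0485]
tcp_rot: [[-0.906, 0.424, -0.005], [0.424, 0.906, 0.003], [0.006, 0.001, -1.0]]
contact_force: [-0.6, 0.3, 0.2]
grip_width: 0.0855
```

Emit:
play_rows(linear=[[0,0,0.1],[0,0,0.2],[0,0,0.27],[0,0,0.31],[0,0,0.31],[0,0,0.31]], twist=[[0,0,0],[0,0,0],[0,0,0],[0,0,0],[0,0,0],[0,0,0]])

```text
time_s: 3.15
tcp_pos: [0.4809, -0.2174, 0.0055]
tcp_rot: [[-0.907, 0.422, 0.001], [0.422, 0.907, -0.001], [-0.001, -0.0, -1.0]]
contact_force: [0.3, 0.4, -0.9]
grip_width: 0.0858
```

Emit:
play_rows(linear=[[0,0,0],[0,0,0],[0,0,0],[0,0,0],[0,0,0],[0,0,0],[0,0,0],[0,0,0],[0,0,0],[0,0,0],[0,0,0],[0,0,0]], twist=[[0,0,0],[0,0,0],[0,0,0],[0,0,0],[0,0,0],[0,0,0],[0,0,0],[0,0,0],[0,0,0],[0,0,0],[0,0,0],[0,0,0]], jaw=1, squeeze=80)

```text
time_s: 4.35
tcp_pos: [0.4806, -0.2172, 0.0054]
tcp_rot: [[-0.907, 0.421, 0.001], [0.421, 0.907, -0.0], [-0.001, -0.0, -1.0]]
contact_force: [-0.7, 0.3, 4.4]
grip_width: 0.0225
```

Emit:
play_rows(linear=[[0,0,-0.05],[0,0,-0.2],[0,0,-0.4],[0,0,-0.6],[0,0,-0.8],[0,0,-0.9],[0,0,-0.9],[0,0,-0.9]], twist=[[0,0,0],[0,0,0],[0,0,0],[0,0,0],[0,0,0],[0,0,0],[0,0,0],[0,0,0]])

```text
time_s: 5.15
tcp_pos: [0.4801, -0.2168, 0.1393]
tcp_rot: [[-0.907, 0.421, -0.001], [0.421, 0.907, 0.0], [0.001, 0.0, -1.0]]
contact_force: [-1.5, 0.1, -2.7]
grip_width: 0.0228
```

```bash
python3 - <<'E'
from h import *
s=st(); i,c=info("wrist"); p,d=bot.camera("wrist"); save("w2.png",p); np.savez("w2",p=p,d=d)
E
```

```text
t 5.15 p [ 0.4801 -0.2168  0.1393] yaw 155.09 z [-5.e-04  3.e-04 -1.e+00] F [-1.54  0.13 -2.67] M [ 0.03  0.09 -0.02] w 0.0228
```

View pics/w2.png

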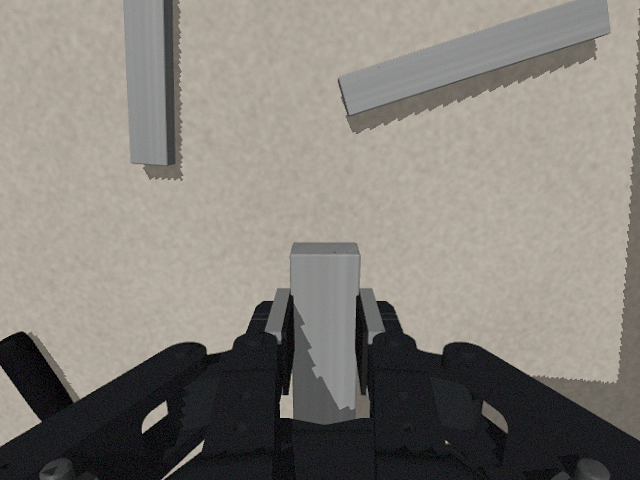

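```bash
python3 - <<'E'
from h import *
s=bot.sense(); i,c=info("wrist"); Q=cloud(i,c,np.load("w2.npz")["d"])
Rt=np.array(s["tcp_rot"]); q=((Q-np.array(s["tcp_pos"]))@Rt)  # tool coords
reg=q[245:300,295:355].reshape(-1,3); m=reg[(reg[:,2]<0)&(reg[:,2]>-.03)]
print(len(m),np.percentile(m,[1,50,99],axis=0).round(4).tolist())
t=q[258:310,298:350].reshape(-1,3); t=t[np.isfinite(t).all(1)]
A=np.linalg.lstsq(np.c_[t[:,:2],np.ones(len(t))],t[:,2],rcond=None)[0]; print("plane z=ax+by+c",A.round(4))
e=q[262:285,285:365]; sel=(e[...,2]<0)&(e[...,2]>-.03); print("y range",np.percentile(e[sel][:,1],[1,99]).round(4))
plan([((.51,-.12,.27),163),((.56,-.02,.30),172)])
E
```

```text
3253 [[0.0086, -0.01, -0.0121], [0.0188, 0.0003, -0.0106], [0.026, 0.0109, -0.0008]]
plane z=ax+by+c [-0.006   0.0016 -0.0107]
y range [-0.0118  0.0127]
(0.51, -0.12, 0.27) 163 [0.089, 0.669, -0.876] [0.0001, -0.0003, -0.022] dist mm 166
(0.56, -0.02, 0.3) 172 [-0.124, 0.735, -0.2] [0.0, 0.0, -0.025] dist mm 116
```

The bar is held flat, with its near end at tool x +26 mm and its underside 5.3 mm below the TCP. I'll carry it to a viewing spot beside the gauge.

Emit:
play_rows(linear=[[0.03,0.1,-0.3],[0.09,0.3,-0.6],[0.09,0.5,-0.88],[0.09,0.67,-0.88],[0.09,0.67,-0.88],[0.09,0.67,-0.88]], twist=[[0,0,-0.005],[0,0,-0.01],[0,0,-0.016],[0,0,-0.022],[0,0,-0.022],[0,0,-0.022]])

```text
time_s: 5.8
tcp_pos: [0.5099, -0.1196, 0.2701]
tcp_rot: [[-0.957, 0.291, -0.003], [0.291, 0.957, 0.0], [0.003, -0.0, -1.0]]
contact_force: [-0.5, 0.4, -1.2]
grip_width: 0.023
```

Emit:
play_rows(linear=[[-0.04,0.25,-0.06],[-0.08,0.5,-0.12],[-0.124,0.735,-0.2],[-0.124,0.735,-0.2],[-0.124,0.735,-0.2],[-0.124,0.735,-0.2],[-0.124,0.735,-0.2]], twist=[[0,0,-0.008],[0,0,-0.016],[0,0,-0.025],[0,0,-0.025],[0,0,-0.025],[0,0,-0.025],[0,0,-0.025]])

```text
time_s: 6.5
tcp_pos: [0.5596, -0.0215, 0.3008]
tcp_rot: [[-0.99, 0.141, -0.002], [0.141, 0.99, -0.0], [0.002, -0.0, -1.0]]
contact_force: [-0.7, -0.7, -2.2]
grip_width: 0.0228
```

```bash
python3 - <<'E'
from h import *
s=st(); i,c=info("wrist"); p,d=bot.camera("wrist"); save("w3.png",p); np.savez("w3",p=p,d=d)
Q=cloud(i,c,d); print("bench",np.nanmedian(Q[(abs(Q[...,2])<.008)][:,2]))
for lo,hi in((.022,.028),(.062,.076),(.18,.2),(.225,.245)):
    m=(Q[...,2]>lo)&(Q[...,2]<hi)&(Q[...,0]>.45)&(Q[...,1]>.07)&(Q[...,1]<.25); q=Q[m]; v,u=np.nonzero(m)
    if len(q)<20: print(lo,len(q)); continue
    r=cv2.minAreaRect(q[:,:2].astype(np.float32)*1000); print(lo,len(q),np.median(q,0).round(4),"px",np.median(u),np.median(v),np.round(r[0],1),np.round(r[1],1),round(r[2],2))
E
```

```text
t 6.5 p [ 0.5596 -0.0215  0.3008] yaw 171.88 z [-2.1e-03 -1.0e-04 -1.0e+00] F [-0.71 -0.73 -2.19] M [ 0.01  0.06 -0.06] w 0.0228
bench 7.959043473093619e-05
0.022 8167 [0.6511 0.1162 0.025 ] px 457.0 259.0 [642.7 148.3] [120.5 200. ] 83.91
0.062 7887 [0.5938 0.1513 0.0711] px 507.0 213.0 [623.7 150.8] [ 61.2 172.5] 83.81
0.18 5174 [0.6491 0.1425 0.1917] px 571.0 324.0 [646.4 146.7] [ 44.5 102.1] 85.15
0.225 1830 [0.6143 0.1474 0.235 ] px 623.0 305.0 [646.2 148.4] [ 13.4 100.5] 84.94
```

View pics/w3.png

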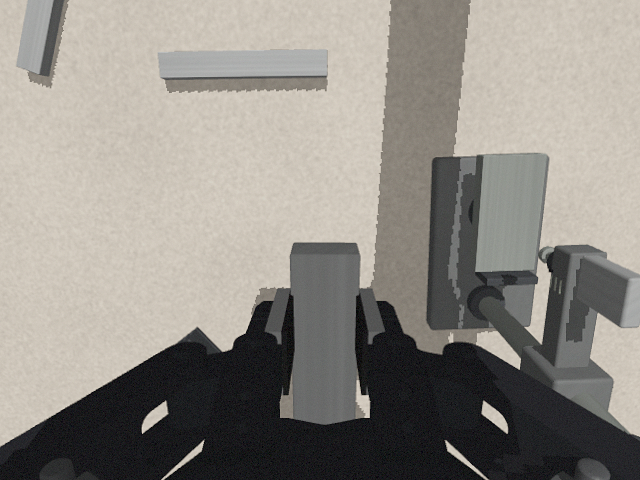

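The wrist view shows the table at columns 477–548 and rows 155–270, the stop at about (505,277) and the fin at about (610,285). Next: cleaner fits of the table and fin, and the placing plan.

```bash
python3 - <<'E'
from h import *
from scipy import ndimage as nd
i,c=info("wrist"); Q=cloud(i,c,np.load("w3.npz")["d"])
for nm,(r0,r1,c0,c1),lo,hi in(("table",(145,270,465,560),.067,.075),("stop",(262,292,465,550),.083,.095),("fin",(240,335,560,640),.231,.242),("base",(140,340,425,560),.023,.027)):
    S=np.zeros((480,640),bool); S[r0:r1,c0:c1]=1
    m=S&(Q[...,2]>lo)&(Q[...,2]<hi); m=nd.binary_opening(m); q=Q[m]
    if len(q)<10: print(nm,len(q)); continue
    r=cv2.minAreaRect(q[:,:2].astype(np.float32)*1000); print(nm,len(q),"z",np.median(q[:,2]).round(4),np.round(r[0],1),np.round(r[1],1),round(r[2],2))
a=np.radians(-6.1); O=np.array([612.9,151.5]); ex=np.array([np.cos(a),np.sin(a)])
for g in(-105,-130,-17.5,40): print(g,(O+g*ex).round(1))
E
```

```text
table 7266 z 0.0715 [595.2 154.1] [ 61.1 114.4] 83.79
stop 504 z 0.0892 [657.  147.3] [50.2  8.6] 83.49
fin 1166 z 0.2367 [612.7 151.8] [13.3 32.2] 83.83
base 7780 z 0.0253 [642.9 148.7] [119.9 200. ] 84.05
-105 [508.5 162.7]
-130 [483.6 165.3]
-17.5 [595.5 153.4]
40 [652.7 147.2]
```

```bash
cat >> h.py <<'E'
O=np.array([.6128,.1519]); ga=np.radians(-6.15); GX=np.array([np.cos(ga),np.sin(ga)]); GY=np.array([-GX[1],GX[0]])
def G(x,z,y=0.): return tuple(np.r_[O+x*GX+y*GY,z].round(4))
E
python3 - <<'E'
from h import *
plan([((.44,.03,.22),173.85),(G(-.19,.15),173.85),(G(-.19,.10),173.85),(G(-.115,.10),173.85),(G(-.115,.079),173.85)])
E
```

```text
(0.44, 0.03, 0.22) 173.85 [0.838, 0.226, 0.542] [-0.0, -0.0002, -0.0055] dist mm 153
(np.float64(0.4239), np.float64(0.1723), np.float64(0.15)) 173.85 [0.208, 0.932, 0.467] [0.0, 0.0, 0.0] dist mm 159
(np.float64(0.4239), np.float64(0.1723), np.float64(0.1)) 173.85 [0.0, 0.0, 0.333] [0.0, 0.0, 0.0] dist mm 50
(np.float64(0.4985), np.float64(0.1642), np.float64(0.1)) 173.85 [-0.5, -0.0, 0.0] [0.0, 0.0, 0.0] dist mm 75
(np.float64(0.4985), np.float64(0.1642), np.float64(0.079)) 173.85 [0.0, 0.0, 0.14] [0.0, 0.0, 0.0] dist mm 21
```

Emit:
play_rows(linear=[[0.2,0.06,0.13],[0.42,0.11,0.27],[0.63,0.17,0.4],[0.84,0.226,0.54],[0.84,0.226,0.54],[0.84,0.226,0.54]], twist=[[0,0,-0.002],[0,0,-0.004],[0,0,-0.0055],[0,0,-0.0055],[0,0,-0.0055],[0,0,-0.0055]])

```text
time_s: 7.15
tcp_pos: [0.4384, 0.0307, 0.2198]
tcp_rot: [[-0.994, 0.105, -0.002], [0.105, 0.994, -0.0], [0.002, -0.0, -1.0]]
contact_force: [0.4, -1.2, -0.9]
grip_width: 0.0224
```

Emit:
play_rows(linear=[[0.05,0.23,0.12],[0.1,0.46,0.23],[0.16,0.7,0.35],[0.208,0.932,0.467],[0.208,0.932,0.467],[0.208,0.932,0.467],[0.208,0.932,0.467],[0.208,0.932,0.467]], twist=[[0,0,0],[0,0,0],[0,0,0],[0,0,0],[0,0,0],[0,0,0],[0,0,0],[0,0,0]])

```text
time_s: 7.95
tcp_pos: [0.4257, 0.1723, 0.1518]
tcp_rot: [[-0.994, 0.107, 0.002], [0.107, 0.994, 0.0], [-0.002, 0.0, -1.0]]
contact_force: [-0.1, -0.7, -2.6]
grip_width: 0.0224
```

```bash
python3 - <<'E'
from h import *
st(); print(G(-.19,.15)); plan([(G(-.19,.10),173.85),(G(-.115,.10),173.85),(G(-.115,.079),173.85)])
i,c=info("scene"); p,d=bot.camera("scene"); np.savez("s1",p=p,d=d); save("s1.png",cv2.resize(p[190:410,220:520],None,fx=2.4,fy=2.4,interpolation=cv2.INTER_CUBIC))
E
```

```text
t 7.95 p [0.4257 0.1723 0.1518] yaw 173.87 z [ 2.4e-03  2.0e-04 -1.0e+00] F [-0.14 -0.71 -2.56] M [0.02 0.11 0.04] w 0.0224
(np.float64(0.4239), np.float64(0.1723), np.float64(0.15))
(np.float64(0.4239), np.float64(0.1723), np.float64(0.1)) 173.85 [0.013, -0.002, 0.345] [0.0001, 0.0004, 0.0] dist mm 52
(np.float64(0.4985), np.float64(0.1642), np.float64(0.1)) 173.85 [-0.5, -0.0, 0.0] [0.0, 0.0, 0.0] dist mm 75
(np.float64(0.4985), np.float64(0.1642), np.float64(0.079)) 173.85 [0.0, 0.0, 0.14] [0.0, 0.0, 0.0] dist mm 21
```

View pics/s1.png

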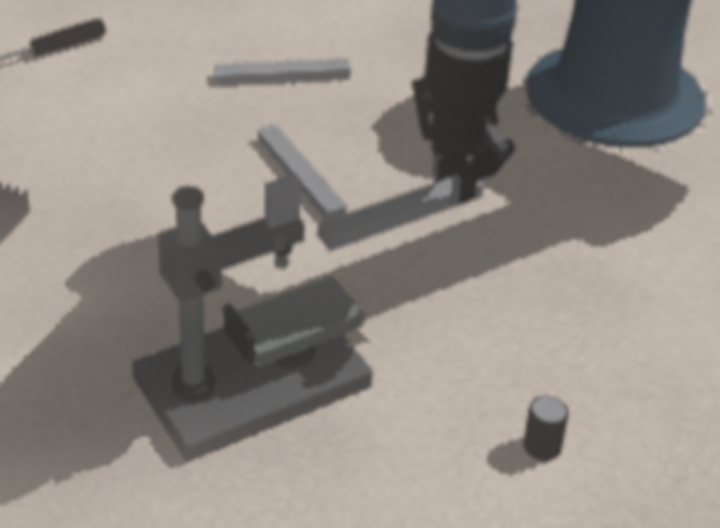

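The scene view shows the bar level, pointing at the gauge and above the table, with the head well up. I'll lower, slide in under the foot, and come down near the table.

Emit:
play_rows(linear=[[0,0,0.15],[0,0,0.333],[0,0,0.333],[0,0,0.333],[-0.1,0,0.333],[-0.2,0,0.333],[-0.3,0,0.333],[-0.4,0,0.333],[-0.5,0,0.333],[-0.5,0,0.333],[-0.5,0,0.333],[-0.5,0,0.333]], twist=[[0,0,0],[0,0,0],[0,0,0],[0,0,0],[0,0,0],[0,0,0],[0,0,0],[0,0,0],[0,0,0],[0,0,0],[0,0,0],[0,0,0]])

```text
time_s: 9.2
tcp_pos: [0.498, 0.1653, 0.1013]
tcp_rot: [[-0.994, 0.105, -0.0], [0.105, 0.994, -0.0], [0.0, -0.0, -1.0]]
contact_force: [-0.7, -0.3, -1.6]
grip_width: 0.0225
```

Emit:
play_rows(linear=[[0,0,0.03],[0,0,0.06],[0,0,0.09],[0,0,0.12],[0,0,0.13],[0,0,0.13],[0,0,0.13]], twist=[[0,0,0],[0,0,0],[0,0,0],[0,0,0],[0,0,0],[0,0,0],[0,0,0]])

```text
time_s: 9.9
tcp_pos: [0.4987, 0.1653, 0.0813]
tcp_rot: [[-0.994, 0.105, 0.0], [0.105, 0.994, -0.0], [-0.0, -0.0, -1.0]]
contact_force: [0.3, -0.0, -1.2]
grip_width: 0.0227
```

```bash
python3 - <<'E'
from h import *
s=st(); d=np.array(s["tcp_pos"])[:2]-O; print("gauge x,y",(d@GX).round(4),(d@GY).round(4),"bar bottom est",s["tcp_pos"][2]-.0053)
E
```

```text
t 9.9 p [0.4987 0.1653 0.0813] yaw 173.98 z [ 1.e-04 -1.e-04 -1.e+00] F [ 0.26 -0.01 -1.2 ] M [ 0.02  0.2  -0.  ] w 0.0227
gauge x,y -0.1148 0.0011 bar bottom est 0.07599931409704874
```

Emit:
play_rows(linear=[[0,-0.007,0.008],[0,-0.007,0.016],[0,-0.007,0.022],[0,-0.007,0.022]], twist=[[0,0,0],[0,0,0],[0,0,0],[0,0,0]])

```text
time_s: 10.3
tcp_pos: [0.4985, 0.1642, 0.0778]
tcp_rot: [[-0.994, 0.105, -0.0], [0.105, 0.994, -0.0], [0.0, -0.0, -1.0]]
contact_force: [0.4, -0.1, -2.1]
grip_width: 0.0228
```

Emit:
play_rows(linear=[[0,0,0.003],[0,0,0.006],[0,0,0.006]], twist=[[0,0,0],[0,0,0],[0,0,0]])

```text
time_s: 10.6
tcp_pos: [0.4986, 0.1643, 0.0771]
tcp_rot: [[-0.994, 0.105, 0.0], [0.105, 0.994, -0.0], [-0.0, -0.0, -1.0]]
contact_force: [-0.2, 0.3, -1.6]
grip_width: 0.0225
```

Emit:
play_rows(linear=[[0,0,0.003],[0,0,0.004],[0,0,0.004]], twist=[[0,0,0],[0,0,0],[0,0,0]])

```text
time_s: 10.9
tcp_pos: [0.4986, 0.1643, 0.0766]
tcp_rot: [[-0.994, 0.105, 0.0], [0.105, 0.994, -0.0], [-0.0, -0.0, -1.0]]
contact_force: [-0.6, 0.4, -1.3]
grip_width: 0.0228
```

Emit:
play_rows(linear=[[0,0,0.003],[0,0,0.004],[0,0,0.004]], twist=[[0,0,0],[0,0,0],[0,0,0]])

```text
time_s: 11.2
tcp_pos: [0.4986, 0.1643, 0.0763]
tcp_rot: [[-0.994, 0.105, 0.0], [0.105, 0.994, -0.0], [-0.0, 0.0, -1.0]]
contact_force: [-2.8, 0.2, 3.7]
grip_width: 0.0229
```

Emit:
play_rows(linear=[[0,0,0.003],[0,0,0.004],[0,0,0.004]], twist=[[0,0,0],[0,0,0],[0,0,0]])

```text
time_s: 11.5
tcp_pos: [0.4986, 0.1643, 0.0759]
tcp_rot: [[-0.994, 0.105, 0.0], [0.105, 0.994, -0.0], [-0.0, 0.0, -1.0]]
contact_force: [-4.1, -0.2, 6.1]
grip_width: 0.0227
```

```bash
python3 -c "
from h import *
st()"
```

```text
t 11.5 p [0.4986 0.1643 0.0759] yaw 173.99 z [ 4.e-04 -0.e+00 -1.e+00] F [-4.13 -0.16  6.07] M [-0.11  0.51 -0.13] w 0.0227
```

The table is felt at TCP z≈0.0765, so its top is about 71.2 mm. I'll ease off slightly and slide to the stop.

Emit:
play_rows(linear=[[0,0,-0.005],[-0.02,0,-0.005],[-0.04,0,-0.005],[-0.053,0,-0.005],[-0.053,0,-0.005]], twist=[[0,0,0],[0,0,0],[0,0,0],[0,0,0],[0,0,0]])

```text
time_s: 12.0
tcp_pos: [0.5061, 0.1636, 0.0762]
tcp_rot: [[-0.995, 0.105, -0.001], [0.105, 0.995, 0.001], [0.001, 0.0, -1.0]]
contact_force: [-4.6, 0.5, 6.3]
grip_width: 0.0223
```

Emit:
play_rows(linear=[[-0.003,0,0],[-0.007,0,0],[-0.007,0,0]], twist=[[0,0,0],[0,0,0],[0,0,0]])

```text
time_s: 12.3
tcp_pos: [0.5066, 0.1636, 0.0762]
tcp_rot: [[-0.995, 0.104, -0.002], [0.104, 0.995, 0.001], [0.002, 0.0, -1.0]]
contact_force: [-4.5, 1.5, 8.0]
grip_width: 0.0225
```

Emit:
play_rows(linear=[[-0.003,0,0],[-0.007,0,0],[-0.007,0,0]], twist=[[0,0,0],[0,0,0],[0,0,0]])

```text
time_s: 12.6
tcp_pos: [0.5077, 0.1635, 0.0762]
tcp_rot: [[-0.995, 0.104, -0.002], [0.104, 0.995, 0.001], [0.002, 0.0, -1.0]]
contact_force: [-5.7, 0.7, 7.1]
grip_width: 0.0226
```

```bash
python3 -c "
from h import *
s=st(); d=np.array(s['tcp_pos'])[:2]-O; print((d@GX).round(4),(d@GY).round(4))"
```

```text
t 12.6 p [0.5077 0.1635 0.0762] yaw 174.0 z [-1.6e-03  6.0e-04 -1.0e+00] F [-5.69  0.7   7.12] M [ 0.09  0.95 -0.  ] w 0.0226
-0.1057 0.0002
```

Emit:
play_rows(linear=[[-0.003,0,-0.002],[-0.007,0,-0.002],[-0.007,0,-0.002]], twist=[[0,0,0],[0,0,0],[0,0,0]])

```text
time_s: 12.9
tcp_pos: [0.5091, 0.1633, 0.0763]
tcp_rot: [[-0.995, 0.105, -0.001], [0.105, 0.995, 0.0], [0.001, 0.0, -1.0]]
contact_force: [-3.6, 0.3, 5.6]
grip_width: 0.0224
```

Emit:
play_rows(linear=[[-0.003,0,0],[-0.007,0,0],[-0.007,0,0]], twist=[[0,0,0],[0,0,0],[0,0,0]])

```text
time_s: 13.2
tcp_pos: [0.5093, 0.1633, 0.0763]
tcp_rot: [[-0.995, 0.104, -0.003], [0.104, 0.995, 0.001], [0.003, 0.0, -1.0]]
contact_force: [-5.8, -0.0, 6.6]
grip_width: 0.0225
```

```bash
python3 -c "
from h import *
s=st(); d=np.array(s['tcp_pos'])[:2]-O; print((d@GX).round(4),(d@GY).round(4))"
```

```text
t 13.2 p [0.5093 0.1633 0.0763] yaw 174.01 z [-2.6e-03  7.0e-04 -1.0e+00] F [-5.84 -0.    6.63] M [0.14 1.13 0.03] w 0.0225
-0.1041 0.0002
```

Emit:
play_rows(linear=[[-0.003,0,0],[-0.007,0,0],[-0.007,0,0]], twist=[[0,0,0],[0,0,0],[0,0,0]])

```text
time_s: 13.5
tcp_pos: [0.5093, 0.1633, 0.0763]
tcp_rot: [[-0.995, 0.104, -0.004], [0.104, 0.995, 0.001], [0.005, 0.001, -1.0]]
contact_force: [-9.0, 0.5, 9.8]
grip_width: 0.0227
```

Emit:
play_rows(linear=[[-0.003,0,0],[-0.007,0,0],[-0.007,0,0]], twist=[[0,0,0],[0,0,0],[0,0,0]])

```text
time_s: 13.8
tcp_pos: [0.5093, 0.1632, 0.0763]
tcp_rot: [[-0.995, 0.104, -0.006], [0.104, 0.995, 0.001], [0.006, 0.001, -1.0]]
contact_force: [-11.6, 1.8, 13.4]
grip_width: 0.0229
```

```bash
python3 -c "
from h import *
s=st(); d=np.array(s['tcp_pos'])[:2]-O; print((d@GX).round(4),(d@GY).round(4))"
```

```text
t 13.8 p [0.5093 0.1632 0.0763] yaw 174.03 z [-0.0062  0.0012 -1.    ] F [-11.59   1.8   13.43] M [0.24 2.11 0.  ] w 0.0229
-0.1041 0.0002
```

TCP x stopped advancing while the force rose, so the bar is against the stop. I'll relax the push, release and lift clear.

Emit:
play_rows(linear=[[0.008,0,-0.003],[0.012,0,-0.004],[0.012,0,-0.004]], twist=[[0,0,0],[0,0,0],[0,0,0]])

```text
time_s: 14.1
tcp_pos: [0.5093, 0.1632, 0.0764]
tcp_rot: [[-0.995, 0.104, -0.003], [0.104, 0.995, 0.001], [0.003, 0.0, -1.0]]
contact_force: [-5.1, 1.3, 5.0]
grip_width: 0.0225
```

Emit:
play_rows(linear=[[0,0,0],[0,0,0],[0,0,0],[0,0,0],[0,0,0],[0,0,0],[0,0,0],[0,0,0]], twist=[[0,0,0],[0,0,0],[0,0,0],[0,0,0],[0,0,0],[0,0,0],[0,0,0],[0,0,0]], jaw=0)

```text
time_s: 14.9
tcp_pos: [0.511, 0.1629, 0.0769]
tcp_rot: [[-0.994, 0.105, 0.0], [0.105, 0.994, -0.0], [-0.0, -0.0, -1.0]]
contact_force: [0.4, 0.0, -0.2]
grip_width: 0.0851
```

Emit:
play_rows(linear=[[0,0,-0.05],[0,0,-0.2],[0,0,-0.4],[0,0,-0.6],[0,0,-0.8],[0,0,-1],[0,0,-1],[0,0,-1]], twist=[[0,0,0],[0,0,0],[0,0,0],[0,0,0],[0,0,0],[0,0,0],[0,0,0],[0,0,0]])

```text
time_s: 15.7
tcp_pos: [0.5116, 0.1631, 0.228]
tcp_rot: [[-0.994, 0.105, 0.002], [0.105, 0.995, 0.0], [-0.002, 0.001, -1.0]]
contact_force: [1.2, -1.0, -0.1]
grip_width: 0.0855
```

```bash
python3 - <<'E'
from h import *
s=st()
i,c=info("wrist"); p,d=bot.camera("wrist"); Q=cloud(i,c,d); np.savez("w4",p=p,d=d)
q=Q.reshape(-1,3); g=np.c_[(q[:,:2]-O)@GX,(q[:,:2]-O)@GY,q[:,2]]; g=g[(abs(g[:,0]+.05)<.12)&(abs(g[:,1])<.04)&(g[:,2]>.08)&(g[:,2]<.093)]
print(len(g)); r=cv2.minAreaRect(g[:,:2].astype(np.float32)*1000); print(np.round(r[0],1),np.round(r[1],1),round(r[2],2),np.percentile(g,[0.5,50,99.5],axis=0).round(4).tolist())
out=g[g[:,0]<-.09]; print("near end", np.percentile(out,[.5,50,99.5],axis=0).round(4).tolist())
i,c=info("scene"); p2,d2=bot.camera("scene"); np.savez("s2",p=p2,d=d2); a=cv2.resize(p2[240:400,250:450],(700,560),interpolation=cv2.INTER_CUBIC); save("s2.png",a)
E
```

```text
t 15.7 p [0.5116 0.1631 0.228 ] yaw 173.99 z [ 2.4e-03  4.0e-04 -1.0e+00] F [ 1.22 -1.04 -0.14] M [ 0.05 -0.02 -0.02] w 0.0855
6925
[-41.1   0.4] [178.   50.2] 0.08 [[-0.1298, -0.0222, 0.0809], [-0.0514, 0.0003, 0.0872], [0.0459, 0.0233, 0.0898]]
near end [[-0.1299, -0.0121, 0.0807], [-0.1111, 0.0002, 0.0871], [-0.0904, 0.0127, 0.0889]]
```

View pics/s2.png

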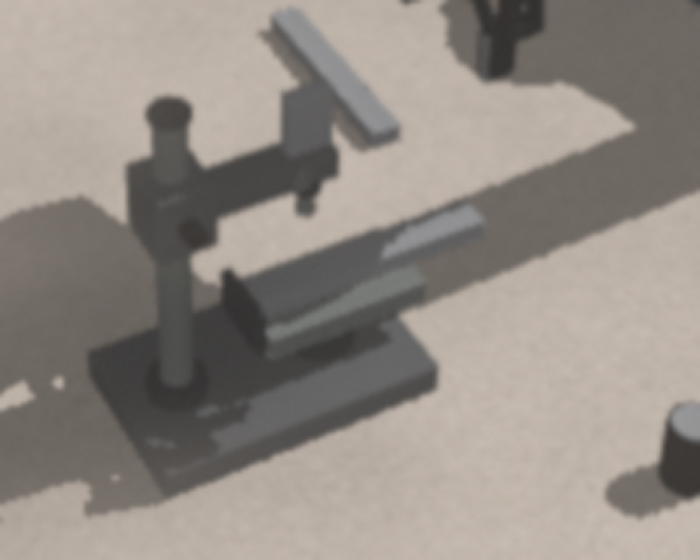

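The scene view shows the bar flat on the table under the foot, against the dark stop. The wrist depth agrees: near end at gauge x −130.0 mm, centred to 0.3 mm, top at 87 mm. Now for the fin.

```bash
python3 - <<'E'
from h import *
plan([((.5116,.1631,.303),173.85),(G(0,.303),173.85),(G(0,.200),173.85)])
E
```

```text
(0.5116, 0.1631, 0.303) 173.85 [-0.008, 0.003, -0.513] [-0.0001, -0.0002, 0.0004] dist mm 77
(np.float64(0.6128), np.float64(0.1519), np.float64(0.303)) 173.85 [-0.679, -0.002, 0.0] [0.0, 0.0, 0.0] dist mm 102
(np.float64(0.6128), np.float64(0.1519), np.float64(0.2)) 173.85 [0.0, 0.0, 0.687] [0.0, 0.0, 0.0] dist mm 103
```

Emit:
play_rows(linear=[[0,0,-0.25],[0,0,-0.5],[0,0,-0.5],[-0.2,0,-0.5],[-0.4,0,-0.5],[-0.68,0,-0.5],[-0.68,0,-0.5],[-0.68,0,-0.5],[-0.68,0,-0.5],[-0.68,0,-0.5]], twist=[[0,0,0],[0,0,0],[0,0,0],[0,0,0],[0,0,0],[0,0,0],[0,0,0],[0,0,0],[0,0,0],[0,0,0]])

```text
time_s: 16.8
tcp_pos: [0.6112, 0.1525, 0.3024]
tcp_rot: [[-0.995, 0.104, -0.0], [0.104, 0.995, 0.0], [0.0, 0.0, -1.0]]
contact_force: [0.7, 0.5, 1.0]
grip_width: 0.0852
```

```bash
python3 - <<'E'
from h import *
st(); plan([(G(0,.201),173.85)])
E
```

```text
t 16.8 p [0.6112 0.1525 0.3024] yaw 174.02 z [-0.  0. -1.] F [0.68 0.49 0.99] M [ 0.06 -0.    0.03] w 0.0852
(np.float64(0.6128), np.float64(0.1519), np.float64(0.201)) 173.85 [-0.011, -0.003, 0.676] [0.0, -0.0, 0.0005] dist mm 101
```

Emit:
play_rows(linear=[[-0.011,-0.003,0.15],[-0.011,-0.003,0.3],[-0.011,-0.003,0.45],[-0.011,-0.003,0.6],[-0.011,-0.003,0.676],[-0.011,-0.003,0.676],[-0.011,-0.003,0.676]], twist=[[0,0,0],[0,0,0],[0,0,0],[0,0,0],[0,0,0],[0,0,0],[0,0,0]])

```text
time_s: 17.5
tcp_pos: [0.6139, 0.1518, 0.2018]
tcp_rot: [[-0.995, 0.105, 0.001], [0.105, 0.995, 0.0], [-0.001, 0.0, -1.0]]
contact_force: [0.2, -0.1, 0.4]
grip_width: 0.0856
```

Emit:
play_rows(linear=[[0,0,0],[0,0,0],[0,0,0],[0,0,0],[0,0,0],[0,0,0],[0,0,0],[0,0,0],[0,0,0],[0,0,0],[0,0,0],[0,0,0]], twist=[[0,0,0],[0,0,0],[0,0,0],[0,0,0],[0,0,0],[0,0,0],[0,0,0],[0,0,0],[0,0,0],[0,0,0],[0,0,0],[0,0,0]], jaw=1, squeeze=50)

```text
time_s: 18.7
tcp_pos: [0.6141, 0.152, 0.2006]
tcp_rot: [[-0.995, 0.105, 0.0], [0.105, 0.995, 0.001], [-0.0, 0.001, -1.0]]
contact_force: [1.6, 4.6, -0.0]
grip_width: 0.0114
```

```bash
python3 - <<'E'
from h import *
st()
E
```

```text
t 18.7 p [0.6141 0.152  0.2006] yaw 174.0 z [ 4.e-04  7.e-04 -1.e+00] F [ 1.62  4.55 -0.03] M [ 0.63 -0.12 -0.14] w 0.0114
```

Emit:
play_rows(linear=[[0,0,0.02],[0,0,0.05],[0,0,0.08],[0,0,0.11],[0,0,0.14],[0,0,0.17],[0,0,0.2],[0,0,0.23],[0,0,0.26],[0,0,0.28],[0,0,0.3]], twist=[[0,0,0],[0,0,0],[0,0,0],[0,0,0],[0,0,0],[0,0,0],[0,0,0],[0,0,0],[0,0,0],[0,0,0],[0,0,0]])

```text
time_s: 19.8
tcp_pos: [0.6141, 0.152, 0.1551]
tcp_rot: [[-0.995, 0.105, 0.0], [0.105, 0.995, 0.001], [-0.0, 0.001, -1.0]]
contact_force: [0.6, 6.4, 2.3]
grip_width: 0.0118
```

Emit:
play_rows(linear=[[0,0,0.007],[0,0,0.013],[0,0,0.02]], twist=[[0,0,0],[0,0,0],[0,0,0]])

```text
time_s: 20.1
tcp_pos: [0.6141, 0.152, 0.1522]
tcp_rot: [[-0.995, 0.105, 0.0], [0.105, 0.995, 0.001], [-0.0, 0.001, -1.0]]
contact_force: [1.2, 5.7, 2.2]
grip_width: 0.0114
```

Emit:
play_rows(linear=[[0,0,0.007],[0,0,0.013],[0,0,0.02]], twist=[[0,0,0],[0,0,0],[0,0,0]])

```text
time_s: 20.4
tcp_pos: [0.6141, 0.152, 0.1492]
tcp_rot: [[-0.995, 0.105, 0.0], [0.105, 0.995, 0.001], [-0.0, 0.001, -1.0]]
contact_force: [0.5, 5.7, 2.2]
grip_width: 0.0114
```

Emit:
play_rows(linear=[[0,0,0.007],[0,0,0.013],[0,0,0.02]], twist=[[0,0,0],[0,0,0],[0,0,0]])

```text
time_s: 20.7
tcp_pos: [0.6141, 0.152, 0.1466]
tcp_rot: [[-0.995, 0.105, 0.001], [0.105, 0.995, 0.001], [-0.001, 0.001, -1.0]]
contact_force: [-0.9, 4.5, 3.9]
grip_width: 0.0114
```

```bash
python3 - <<'E'
from h import *
st()
E
```

```text
t 20.7 p [0.6141 0.152  0.1466] yaw 174.0 z [ 6.e-04  7.e-04 -1.e+00] F [-0.91  4.53  3.86] M [ 0.73  0.02 -0.1 ] w 0.0114
```

Force rose from 2.2 to 3.9 N near TCP z≈0.1475; geometry predicted 0.1481. Pressing about 5 mm further.

Emit:
play_rows(linear=[[0,0,0.007],[0,0,0.014],[0,0,0.021],[0,0,0.028],[0,0,0.032],[0,0,0.032],[0,0,0.032]], twist=[[0,0,0],[0,0,0],[0,0,0],[0,0,0],[0,0,0],[0,0,0],[0,0,0]])

```text
time_s: 21.4
tcp_pos: [0.6142, 0.152, 0.1421]
tcp_rot: [[-0.995, 0.105, 0.001], [0.105, 0.995, 0.001], [-0.001, 0.001, -1.0]]
contact_force: [-0.7, 5.2, 4.0]
grip_width: 0.0117
```

```bash
python3 - <<'E'
from h import *
st()
i,c=info("scene"); p,d=bot.camera("scene"); np.savez("s3",p=p,d=d); save("s3.png",cv2.resize(p[255:355,270:400],(780,600),interpolation=cv2.INTER_CUBIC))
Q=cloud(i,c,d).reshape(-1,3); g=np.c_[(Q[:,:2]-O)@GX,(Q[:,:2]-O)@GY,Q[:,2]]
m=g[(abs(g[:,0]-.045)<.012)&(abs(g[:,1])<.02)&(g[:,2]>.11)&(g[:,2]<.2)]; print("arm top", np.percentile(m[:,2],[50,80,90,95,98]).round(4))
E
```

```text
t 21.4 p [0.6142 0.152  0.1421] yaw 174.0 z [ 9.e-04  7.e-04 -1.e+00] F [-0.71  5.23  4.05] M [ 0.75  0.15 -0.17] w 0.0117
arm top [0.1304 0.1324 0.1334 0.1347 0.135 ]
```

View pics/s3.png

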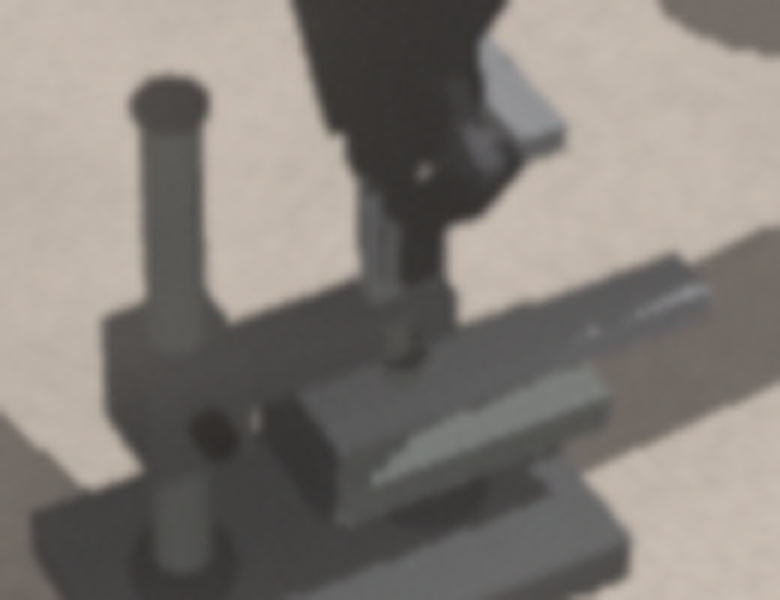

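The scene view shows the foot resting on the bar at about (405,360), with the fin held by the jaws. Releasing and rising.

Emit:
play_rows(linear=[[0,0,0],[0,0,0],[0,0,0],[0,0,0],[0,0,0],[0,0,0],[0,0,0],[0,0,0],[0,0,0]], twist=[[0,0,0],[0,0,0],[0,0,0],[0,0,0],[0,0,0],[0,0,0],[0,0,0],[0,0,0],[0,0,0]], jaw=0)

```text
time_s: 22.35
tcp_pos: [0.614, 0.1516, 0.1418]
tcp_rot: [[-0.994, 0.105, 0.0], [0.105, 0.994, -0.0], [-0.0, -0.0, -1.0]]
contact_force: [-0.1, 0.3, -0.7]
grip_width: 0.0853
```

Emit:
play_rows(linear=[[0,0,-0.1],[0,0,-0.3],[0,0,-0.5],[0,0,-0.7],[0,0,-0.9],[0,0,-1],[0,0,-1],[0,0,-1]], twist=[[0,0,0],[0,0,0],[0,0,0],[0,0,0],[0,0,0],[0,0,0],[0,0,0],[0,0,0]])

```text
time_s: 23.15
tcp_pos: [0.6141, 0.1517, 0.2913]
tcp_rot: [[-0.994, 0.105, 0.0], [0.105, 0.994, -0.0], [-0.0, -0.0, -1.0]]
contact_force: [-0.1, 0.1, -0.1]
grip_width: 0.0855
```

```bash
python3 - <<'E'
from h import *
st(); plan([((.53,.03,.28),173.85),((.56,-.02,.28),173.85)])
E
```

```text
t 23.15 p [0.6141 0.1517 0.2913] yaw 173.99 z [ 1.e-04 -1.e-04 -1.e+00] F [-0.07  0.13 -0.06] M [0.01 0.03 0.03] w 0.0855
(0.53, 0.03, 0.28) 173.85 [0.473, -0.865, 0.075] [-0.0, 0.0, 0.0004] dist mm 148
(0.56, -0.02, 0.28) 173.85 [-0.235, -0.31, 0.0] [0.0, 0.0, 0.0] dist mm 58
```

Emit:
play_rows(linear=[[0.1,-0.2,0],[0.25,-0.5,0],[0.4,-0.9,0],[0.4,-1,0],[0.4,-1,0]], twist=[[0,0,0],[0,0,0],[0,0,0],[0,0,0],[0,0,0]])

```text
time_s: 23.65
tcp_pos: [0.5364, 0.0059, 0.2902]
tcp_rot: [[-0.994, 0.109, -0.003], [0.109, 0.994, -0.001], [0.003, -0.001, -1.0]]
contact_force: [0.2, 0.5, -0.7]
grip_width: 0.0854
```

```bash
python3 - <<'E'
from h import *
from scipy import ndimage as nd
st(); i,c=info("wrist"); p,d=bot.camera("wrist"); Q=cloud(i,c,d)
q=Q.reshape(-1,3); g=np.c_[(q[:,:2]-O)@GX,(q[:,:2]-O)@GY,q[:,2]]
for nm,x0,x1,y,z0,z1 in(("fin",-.014,.014,.005,.165,.19),("arm",.022,.06,.012,.12,.145),("bar out",-.125,-.08,.012,.08,.095),("stop",.041,.05,.02,.08,.1)):
    m=g[(g[:,0]>x0)&(g[:,0]<x1)&(abs(g[:,1])<y)&(g[:,2]>z0)&(g[:,2]<z1)]; print(nm,len(m),np.median(m[:,2]).round(4) if len(m) else "", np.percentile(m[:,2],90).round(4) if len(m) else "")
m=g[(g[:,0]<-.085)&(g[:,0]>-.15)&(abs(g[:,1])<.03)&(g[:,2]>.083)&(g[:,2]<.093)]; print("bar near end",np.percentile(m,[.5,50,99.5],axis=0).round(4).tolist())
E
```

```text
t 23.65 p [0.5364 0.0059 0.2902] yaw 173.72 z [-3.3e-03 -9.0e-04 -1.0e+00] F [ 0.22  0.46 -0.69] M [-0.03  0.01 -0.01] w 0.0854
fin 507 0.1782 0.179
arm 465 0.1333 0.1341
bar out 1484 0.0871 0.0881
stop 9 0.0894 0.0899
bar near end [[-0.1291, -0.0127, 0.0832], [-0.1075, -0.001, 0.0871], [-0.0851, 0.012, 0.089]]
```

Emit:
play_rows(linear=[[0,-0.15,0.1],[0,-0.3,0.1],[0,-0.3,0.1],[0,-0.3,0.1],[0,-0.3,0.1],[0,-0.3,0.1],[0,-0.3,0.1],[0,-0.3,0.1]], twist=[[-0.022,0,0],[-0.044,0,0],[-0.067,0,0],[-0.09,0,0],[-0.112,0,0],[-0.133,0,0],[-0.133,0,0],[-0.133,0,0]])

```text
time_s: 24.5
tcp_pos: [0.534, -0.0356, 0.2753]
tcp_rot: [[-0.995, 0.072, 0.076], [0.105, 0.667, 0.737], [0.003, 0.741, -0.671]]
contact_force: [-0.3, 0.4, 0.1]
grip_width: 0.0855
```

```bash
python3 - <<'E'
from h import *
st(); i,c=info("wrist"); p,d=bot.camera("wrist"); np.savez("w6",p=p,d=d)
u=proj(i,c,[np.r_[O,.12]])[0]; print(u); save("w6full.png",p)
a,b=int(np.clip(u[0],80,560)),int(np.clip(u[1],60,420)); save("w6.png",cv2.resize(p[b-60:b+60,a-80:a+80],(800,600),interpolation=cv2.INTER_CUBIC))
E
```

```text
t 24.5 p [ 0.534  -0.0356  0.2753] yaw 174.0 z [ 0.0758  0.7375 -0.6711] F [-0.3   0.39  0.06] M [-0.55  0.07 -0.02] w 0.0855
[339.3578827  255.94967637]
```

View pics/w6.png

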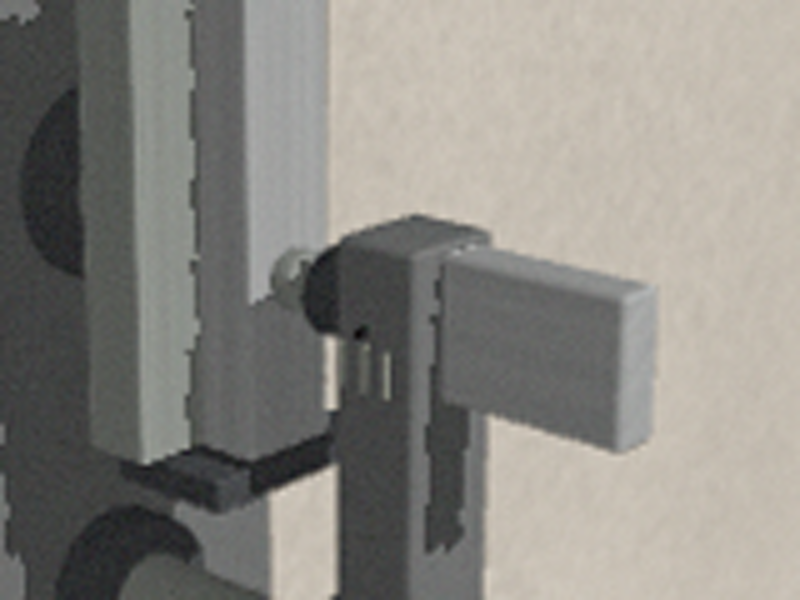

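The close-up, with up to the right, shows the black pointer at about (360,333), level with the middle white mark at (363,365). The bar end meets the dark stop at about (290,450). Depth gives fin top 178.2 mm and bar top 87.1 mm, a reading of about 5.9 mm. Handing in.

```bash
python3 -c "
from h import *
st(); print(bot.hand_in())"
```

```text
t 24.55 p [ 0.5343 -0.0352  0.2765] yaw 174.06 z [ 0.0768  0.7366 -0.6719] F [ 0.34  0.47 -0.23] M [-0.53  0.09 -0.01] w 0.0849
the job is handed in; nothing more can be done
None
```

The gauge is set up and handed in at about 25 s. The bar farthest from the robot's base lies flat on the table, against the stop and released, and the head is lowered onto it at about half travel.

- **Bar:** I felt the table at about 71 mm, then slid the bar until it stopped against the plate. Its front end is at gauge x about −130 mm, within about 1 mm, which puts the other end at the stop. It is centred to within about 0.5 mm.
- **Reading:** by depth, the foot is pushed in about 5.9 mm of its 12 mm. In the close-up, the black pointer stands level with the middle (6 mm) mark.
- **Other limits:** the wrist force reading after each move stayed below about 20 N. The heatsink, capacitor and screwdriver were never approached, though I did not re-measure them at the end. The robot was touching nothing at hand-in.

Two small disagreements:
- **Gripper opening:** it read about 22.7 mm on the 25 mm bar.
- **Bar front end:** it measured −129.9 mm in one view and −129.1 mm in the next, which I took as noise.

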